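# Snap the grease coupler onto the tilted nipple and hold it down

## Task

Take the grease coupler out of its stand and press it squarely, along the nipple's own tilt, onto the tilted grease nipple of the bearing block: it snaps over the nipple's catches, then pushes the sprung collar down. Press the collar down past half of its travel and keep it there for at least two seconds; finish while still gripping the coupler and holding it down against the spring. Leave the rolls of tape and the hand stamp where they are.

Things in the scene. Friction and masses are not known exactly. Their poses are not given: they have to be found in the camera images.
- grease_coupler: Loose steel coupler, 90 mm long, up to 0.35 kg, standing mouth down in the stand. Origin: centre of its open mouth rim; z runs from the mouth to the closed end. Ribbed hollow barrel 33 mm in diameter to z = 46 mm (bore 24 mm; a lip 10 mm above the rim leaves a 16 mm throat), then a hexagon to 84 mm (see coupler_hex), then a 23 mm cap.
- coupler_hex (a point): Middle of the coupler's solid hexagon, 65 mm from the rim on its axis: the place to grip. 26 mm across flats, 38 mm long. Two flats face the coupler's own +x and -x, the others every 60 degrees.
- coupler_stand: Fixed stand: plate 84 x 84 x 10 mm with an upright open ring on it (outside diameter 48 mm, inside 38 mm, its top 32 mm above the bench) in which the coupler stands on the plate, its rim 10 mm above the bench. Origin: centre of the underside, on the bench.
- bearing_block: Fixed grey bearing block: foot 140 mm (x) by 50 mm (y), 16 mm high with bolts to 24 mm; on it a round housing 64 mm in diameter lying along y, centre 42 mm up, with a shaft stub 72 mm long. Origin: centre of the underside, on the bench. The nipple stands radially on the housing and leans 25 degrees from vertical towards the block's -x, which is turned roughly to the robot.
- grease_nipple: Fixed nipple on the housing. Origin on its axis, 32 mm from the housing's centre; z points outward along it. Stem 13 mm in diameter, round tip at z = 50 mm. At z = 36 mm four sprung balls stand out to 20 mm across: the coupler's lip pushes them in (some 5 to 8 N) as its rim nears z = 28 mm and they snap out behind it at about z = 22 mm.
- grease_collar (a joint): Travel of the sprung collar down the nipple, m: 0 = up (free), 0.010 = fully down on its stop. Its spring pushes back with 4 N at the start and 12 N at the stop. It springs up again as soon as the push is gone (the snapped-on coupler alone does not hold it down).
- collar_top (a point): Centre of the collar's top face, on the nipple's axis. The collar is a dark ring 44 mm in outside diameter round the nipple; its top face is at z = 20 mm of the nipple when up and 10 mm when fully down. The rim of the coupler comes to lie flat on it.
- tape_roll: Bystander: broad roll of brown tape, 96 mm in diameter, 48 mm high, lying flat. Origin: centre of its underside.
- masking_roll: Bystander: narrow roll of tape, 92 mm in diameter, 25 mm high, lying flat. Origin: centre of its underside.
- the_hand_stamp: Bystander: wooden hand stamp, 26 x 50 x 74 mm, standing. Origin: centre of its underside.
There are look-alikes about, which are no part of the job. Leave any yellow look-alike of the grease_coupler alone.

How it is judged:
On the way, in this order (a step that is already met when the one before it is completed fails the run):
1. the coupler is lifted out of its stand in the gripper (height (world z) of grease_coupler above 0.04 m and contact force between the fingers and grease_coupler above 3 N), for 0.2 s.
2. the coupler is snapped on squarely and keeps the collar pressed down past half its travel for two seconds (value of joint grease_collar above 0.0045 m and distance between grease_coupler and collar_top below 0.005 m and angle between the z axis of grease_coupler and the z axis of grease_nipple, either way round below 0.14 rad and z of grease_coupler in the frame of grease_nipple below 0.0175 m and contact force between grease_coupler and grease_nipple above 4 N and contact force between the fingers and grease_coupler above 3 N), for 1.8 s.
At the end, for the whole second after the job is handed in: The gripped coupler is snapped over the nipple (rim below 17.5 mm on the nipple's axis, its axis within 8 degrees of the nipple's), its rim lies on the collar (centres within 5 mm), the collar is pressed at least 4.5 mm of its 10 mm down with more than 4 N, and the fingers still hold the coupler (all of step 2); the arm keeps its last pose, push and grip.
It fails at once if a bystander (tape roll, masking roll or hand stamp) is moved more than 3 cm (distance of any of tape_roll, masking_roll, the_hand_stamp from where it was at the start of the episode above 0.03 m).
It also fails if it takes over 40 s, if anything falls off the work surface, if the arm or the gripper's body presses on something with over 40 N, if the wrist force passes 120 N, or if a joint passes its speed limit or range.

## Robot

A 6-joint arm with a two-finger parallel gripper is mounted at the origin on a cart in front of the work surface, level with it; the furniture and walls round the work are solid. World frame = base frame: x ahead of the robot, y to its left, z up, the work surface at z = 0. Lengths are in m, angles in rad, forces in N, time in s.
With the tool pointing down it reaches from about 0.4 to 0.825 m from the base axis. Payload 7 kg.
Tool frame: the origin (TCP) lies midway between the tips of the shut fingers; the grasp point (between the pads) lies 19 mm behind it; y points along the fingers, z is the direction in which the jaws open and shut, and the axes are right-handed (so a half turn about y gives the same grasp; the last joint's range is limited). The gripper opens to 85 mm and grips with 20 to 120 N. Pads are 22 mm wide; open, the fingers measure 114 mm over their backs; the gripper's body (76 mm by 85 mm) begins 54 mm behind the grasp point. The pads swing forward as they close: fully open they stand 13 mm farther back than shut.
Start: joints at [-1.06, 0.359, 0.012, 0, -1.224, -0.288], TCP at [0.149, -0.658, 0.231] pointing down, gripper open.
Joint ranges: [-3.07, 3.07], [-1.43, 2.12], [-1.02, 1.25], [-3.03, 1.67], [-3.05, -0], [-3.03, 3.03]. Speed limits (rad/s): [2.39, 2.39, 3.01, 3.14, 3.14, 3.14].

## Interface

Orientations are given as a unit quaternion [x, y, z, w].
In Python, from bench import arm gives the robot as it stands.
- The arm moves only by the tool arm_command, never from a script. Its argument "plan" is a list that holds one entry, the list of rows, each a list of 5 numbers: the shift along the world's x, y, z in m, then the turn about the world's z in rad, then the gripper's target within -1 to 1 (fully open at 1, half-way at 0, shut at -1). A call has 1 to 12 rows; each row shifts and turns the commanded pose from where the row before left it; what a row does not reach is not made up. A row lasts 1/12 s, in which the tool goes at most 41.7 mm and 7.16 degrees, less where a joint would pass 70% of its speed; a pose out of reach is approached as far as the arm can. A call with a gripper value outside its range is refused whole. The fingers move at their own pace and stop on an object; "newtons" is the grip in N (left out, the last holds). Time passes only in rows, so rows that do not move let the fingers close. It gives the time, the measured TCP pose, the force and the opening at its end, in the units of the state.
- arm.get_obs(): the state, without advancing time (a new reading comes with each control period).
- arm.capture(name): name is "side" or "top"; returns the picture (400x640x3 uint8, red, green, blue); there is no depth.
- arm.camera_model(name): a dict with "mtx" (3x3 intrinsics, pixels), "D" ([k1, k2, p1, p2, k3] as OpenCV has them; the pictures are not rectified), "position" and "rotation" of the camera in the world. Camera axes: x right, y up, looking along -z (the intrinsics and any distortion apply to the point x, -y, -z); pixel columns grow to the right and rows downward; lengths in m; the calibration is good to about 2 mm. A picture is of the moment at which its call begins. camera_model takes no time and is no camera call.
- arm.sign_off(): hands the job in, once; it reports no verdict.
Trained networks look in the newest picture that a camera, given by its name, has taken for a name from the list of things; names that differ only in an ending like _2 or _b are one class to them, and where a whole thing is asked for, a point or a joint stands for the part that bears it (a point fixed in the world has none). Each returns a list of dicts, best first, with "conf" (0 to 1); they miss things now and then, are a little off and sometimes report something else, mostly with a low value. They report only what shows in the picture. A call takes as long as a camera call. They do not tell look-alikes from the thing itself.
- arm.find_in(camera, target): "extent" ([left, top, width, height] in pixels, round what is visible of it).
- arm.pinpoint(camera, target): "position" ([column, row] in pixels: a listed point, or the origin of a listed thing).
The state is a dict: "time": time; "q": joint angles; "dq": joint speeds; "joint_torque": joint torques, N m; "tool_pos": TCP position; "tcp_rot": TCP orientation; "contact_force": force on the tool from outside, world axes, zero at the start; "moment": the same for the moment, N m; "opening": finger opening in m.
Only numpy, scipy, OpenCV 4.12 (cv2) and the standard library are available. Lean on these libraries where they do the work, as an engineer would, in place of code of your own. Each camera call takes 0.05 s, during which the arm holds its last target. There are 200 camera calls.

## Working session

There is one attempt and no reset: what is moved stays moved. The work goes in short steps, Python scripts to look and compute and a tool call to move; the robot and the scene stay as the last step left them, time stands still between calls to the robot, and variables do not carry over. Pictures are saved under pics/ and viewed, about 8 in all and at most 12, crops included, and the job is handed in when it is done.

Besides the shell and the picture viewer there is one more tool, called after "Request:" as name(argument=value, ...), one argument or row to a line, values as JSON. arm_command: Moves the arm, as the interface text tells. Its arguments: {"type":"object","properties":{"plan":{"type":"array","items":{"type":"array","items":{"type":"array","items":{"type":"number"}}}},"newtons":{"type":"number"}},"required":["plan"]}

```bash
ls; mkdir -p pics; cat > h.py <<'E'
import numpy as np,cv2
from bench import arm
from scipy.spatial.transform import Rotation as R
def cam(n):
    m=arm.camera_model(n); K=np.array(m["mtx"],float);D=np.array(m["D"],float);p=np.array(m["position"],float);r=np.array(m["rotation"],float)
    if r.shape!=(3,3): r=R.from_quat(r).as_matrix()
    return K,D,p,r
def ray(n,px):
    K,D,p,r=cam(n); u=cv2.undistortPoints(np.array([[px]],float),K,D)[0,0]
    d=r@np.array([u[0],-u[1],-1.]); return p,d/np.linalg.norm(d)
def onz(n,px,z):
    p,d=ray(n,px); return p+d*(z-p[2])/d[2]
def tri(a,b):
    (p,d),(q,e)=ray("side",a),ray("top",b)
    s=np.linalg.lstsq(np.c_[d,-e],q-p,rcond=None)[0]; x,y=p+s[0]*d,q+s[1]*e
    return (x+y)/2,np.linalg.norm(x-y)
def proj(n,P):
    K,D,p,r=cam(n); c=(np.atleast_2d(P)-p)@r; c=c*[1,-1,-1]
    return cv2.projectPoints(c,np.zeros(3),np.zeros(3),K,D)[0][:,0]
def save(n,f,crop=None,s=1):
    im=arm.capture(n)[...,::-1]
    if crop: x,y,w,h=crop; im=im[y:y+h,x:x+w]
    cv2.imwrite("pics/"+f,cv2.resize(np.ascontiguousarray(im),None,fx=s,fy=s,interpolation=cv2.INTER_CUBIC))
E
python3 - <<'E'
from h import *
np.set_printoptions(precision=4,suppress=True)
for n in("side","top"):
    save(n,n+"0.png"); print(n,cam(n)[2:])
    for t in["grease_coupler","coupler_hex","coupler_stand","bearing_block","grease_nipple","collar_top","tape_roll","masking_roll","the_hand_stamp"]:
        print(t,[(np.round(d["position"],1),round(d["conf"],2)) for d in arm.pinpoint(n,t)[:4]])
o=arm.get_obs();print(o)
E
```

```text
pics
side (array([-0.0453,  0.8396,  0.4516]), array([[-0.8205,  0.187 , -0.5402],
       [-0.5715, -0.2847,  0.7696],
       [-0.0099,  0.9402,  0.3405]]))
grease_coupler [(array([304.2, 243.1]), 0.82), (array([283.2, 254. ]), 0.7)]
coupler_hex [(array([281.7, 225.4]), 0.82), (array([305.1, 217.3]), 0.68), (array([362.3, 190.4]), 0.24)]
coupler_stand [(array([286.3, 258.5]), 0.79)]
bearing_block [(array([355.8, 215.8]), 0.58)]
grease_nipple []
collar_top [(array([363.6, 190.4]), 0.6)]
tape_roll []
masking_roll [(array([223.4, 281.2]), 0.58)]
the_hand_stamp [(array([345.5, 190.4]), 0.56), (array([287.4, 252.1]), 0.33)]
top (array([ 0.3676, -0.0065,  0.9921]), array([[ 0.0166,  0.9805, -0.1958],
       [-0.9998,  0.015 , -0.0097],
       [-0.0066,  0.1959,  0.9806]]))
grease_coupler [(array([250.6, 201.5]), 0.68), (array([286.4, 206.5]), 0.54)]
coupler_hex [(array([244.7, 198.4]), 0.55), (array([286.3, 201.1]), 0.55)]
coupler_stand [(array([247.3, 203.1]), 0.67)]
bearing_block [(array([361.7, 215.5]), 0.6)]
grease_nipple []
collar_top [(array([372.1, 220.7]), 0.52)]
tape_roll [(array([320.7, 262.9]), 0.91)]
masking_roll [(array([186.2, 198.2]), 0.88)]
the_hand_stamp [(array([443.6, 154.7]), 0.54)]
{'time': 1.0, 'q': array([-1.0599,  0.3586,  0.0119, -0.    , -1.2241, -0.2881]), 'dq': array([ 0.0014, -0.0006,  0.0011,  0.0012, -0.0007, -0.0001]), 'joint_torque': array([ -0.0003, -58.2986,  29.3663,   6.9421,  -0.0006,  -0.    ]), 'tool_pos': array([ 0.1491, -0.6583,  0.2313]), 'tcp_rot': array([-0.7027, -0.0786,  0.0786,  0.7027]), 'contact_force': array([-0.1833,  1.2996, -0.6543]), 'moment': array([ 0.0049,  0.0217, -0.023 ]), 'opening': 0.08561004457772123}
```

View pics/side0.png

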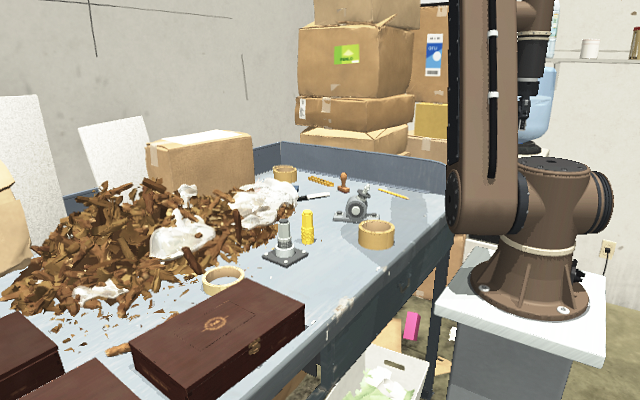

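View pics/top0.png

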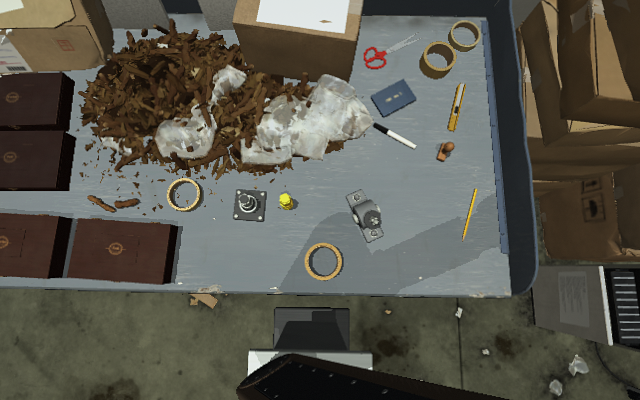

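Side view: the grey steel coupler stands in the black stand at about (284,240), with a yellow look-alike beside it at (307,227). The block is at (355,208), its nipple at about (364,187). In the top view the stand is at (249,204), the yellow one at (287,202), and the block at (365,215) with its nipple at about (372,218). The steel one in the stand fits the description. I'll confirm that with crops.

```bash
python3 - <<'E'
from h import *
np.set_printoptions(precision=4,suppress=True)
t=arm.capture("top")[...,::-1]; s=arm.capture("side")[...,::-1]
f=lambda im,x,y,w,h,k:cv2.resize(np.ascontiguousarray(im[y:y+h,x:x+w]),(w*k,h*k),interpolation=cv2.INTER_CUBIC)
a=np.vstack([np.hstack([f(t,228,182,66,50,6),f(t,338,182,66,50,6)]),np.hstack([f(s,256,200,66,50,6),f(s,326,176,66,50,6)])])
cv2.imwrite("pics/c1.png",a)
for n,a,b in[("hex",(281.7,225.4),(244.7,198.4)),("rim",(283.2,254),(250.6,201.5)),("yhex",(305.1,217.3),(286.3,201.1)),("coltop",(363.6,190.4),(372.1,220.7)),("block",(355.8,215.8),(361.7,215.5))]:
    print(n,*tri(a,b))
print("stand",onz("side",(286.3,258.5),0),onz("top",(247.3,203.1),0))
print("tape",onz("top",(320.7,262.9),0),"mask",onz("top",(186.2,198.2),0))
E
```

```text
hex [0.5323 0.1721 0.0821] 0.0013396859169037948
rim [0.5364 0.1697 0.0027] 0.002727362255761336
yhex [0.5331 0.0692 0.0682] 0.009872567634282844
coltop [ 0.4803 -0.1486  0.0946] 0.004582480649104684
block [ 0.501  -0.1351  0.0134] 0.00208755231071343
stand [0.5164 0.1799 0.    ] [0.5334 0.1799 0.    ]
tape [ 0.3741 -0.0253  0.    ] mask [0.5446 0.3513 0.    ]
```

View pics/c1.png

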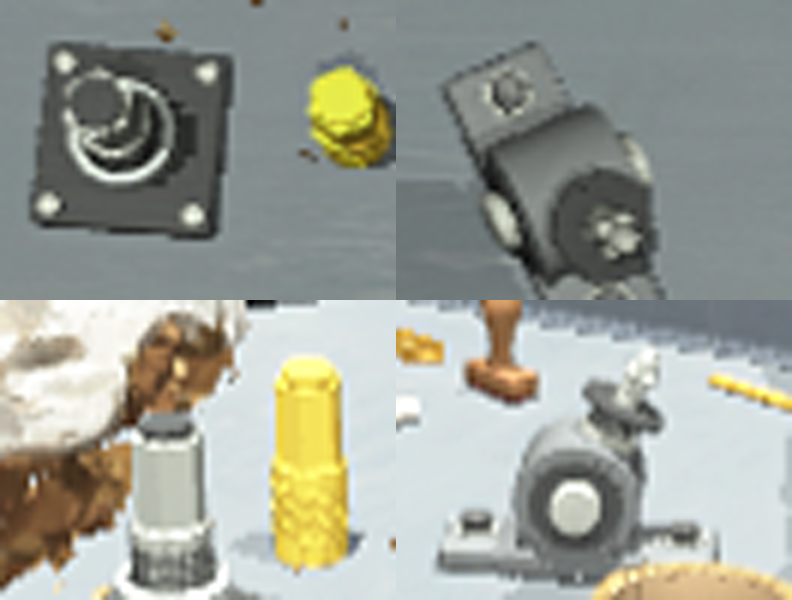

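The grey steel coupler in the black stand is the right one; the yellow one at top (287,202) stands loose. Next I fit the block and stand poses to picked features and overlay them.

```bash
cat > model.py <<'E'
from h import *
from scipy.optimize import least_squares
c,s=np.cos(np.radians(25)),np.sin(np.radians(25))
U=np.array([-s,0,c])            # nipple axis in block
def nip(z): return np.array([0,0,.042])+U*(.032+z)
def B(p,P): return np.atleast_2d(P)@R.from_euler('z',p[2]).as_matrix().T+[p[0],p[1],0]
def fit(obs,p0):
    f=lambda p:np.concatenate([(proj(n,B(p,P))-px).ravel() for n,P,px in obs])
    r=least_squares(f,p0,loss='soft_l1'); return r.x,f(r.x).reshape(-1,2)
def circ(C,a,b,r,n=48):
    t=np.linspace(0,2*np.pi,n)[:,None]; return C+r*(np.cos(t)*a+np.sin(t)*b)
def over(n,lines,x,y,w,h,k,im=None):
    im=arm.capture(n)[...,::-1] if im is None else im
    v=cv2.resize(np.ascontiguousarray(im[y:y+h,x:x+w]),(w*k,h*k),interpolation=cv2.INTER_CUBIC)
    for L,col in lines: cv2.polylines(v,[np.round((proj(n,L)-[x,y]+.5)*k).astype(int)],False,col,1)
    return v
Y=np.array([0,1.,0])
def blocklines(p):
    a=np.cross(Y,U); q=np.array([[-.07,-.025,.016],[.07,-.025,.016],[.07,.025,.016],[-.07,.025,.016],[-.07,-.025,.016]])
    X,Z=np.array([1.,0,0]),np.array([0,0,1.])
    return [(B(p,q),(0,255,0)),(B(p,circ(nip(.02),a,Y,.022)),(0,0,255)),(B(p,np.array([nip(0),nip(.05)])),(255,0,255)),
     (B(p,circ(np.array([0,.036,.042]),X,Z,.012)),(255,255,0)),(B(p,circ(np.array([0,-.036,.042]),X,Z,.012)),(255,255,0))]
E
python3 - <<'E'
from model import *
np.set_printoptions(precision=4,suppress=True)
sh=.036
obs=[("top",nip(.05),(375.7,221.7)),("side",nip(.05),(368,186)),("top",nip(.02),(372.3,219.5)),("side",nip(.02),(364.2,193.5)),
("side",[0,sh,.042],(355.8,210.7)),("top",[0,sh,.042],(355.3,219)),("top",[0,-sh,.042],(378.2,207.8)),("top",[.055,0,.024],(357,197.3)),
("side",[.055,0,.024],(326+78/6,176+218/6))]
p,r=fit(obs,[.5,-.135,.3]); print("block",p,"\n",r)
st=[("top",np.array([a,b,.01])*[.042,.042,1],px) for a,b,px in[(1,1,(236,189)),(1,-1,(266.8,191.2)),(-1,-1,(263.8,221.7)),(-1,1,(233,219))]]
ps,r=fit(st,[.53,.17,0]); print("stand",ps,"\n",r)
X,Z=np.array([1.,0,0]),np.array([0,0,1.])
sl=[(B(ps,np.array([[1,1,0],[1,-1,0],[-1,-1,0],[-1,1,0],[1,1,0]])*.042+[0,0,.01]),(0,255,0)),(B(ps,circ(Z*.032,X,Y,.024)),(0,0,255)),(B(ps,circ(Z*.1,X,Y,.0115)),(255,255,0))]
v=np.vstack([np.hstack([over("top",sl,230,185,40,40,8),over("top",blocklines(p),343,188,46,40,8)]),
 np.hstack([over("side",[],264,212,40,34,8),over("side",blocklines(p),332,184,46,34,8)])])
print(v.shape);cv2.imwrite("pics/o1.png",v)
E
```

```text
block [ 0.5025 -0.1422  0.4322] 
 [[ 0.7994  0.9389]
 [ 0.6512 -2.694 ]
 [ 0.1389 -0.2386]
 [-0.0961 -1.674 ]
 [-0.4221 -0.3563]
 [-1.7098  0.3977]
 [ 0.0965  0.6131]
 [-0.7044 -0.9129]
 [-0.5453 -1.5424]]
stand [ 0.5263  0.1706 -0.0565] 
 [[ 0.4303  0.0644]
 [-0.1756 -0.0021]
 [-0.1689 -0.2607]
 [-0.0509  0.2023]]
(592, 688, 3)
```

View pics/o1.png

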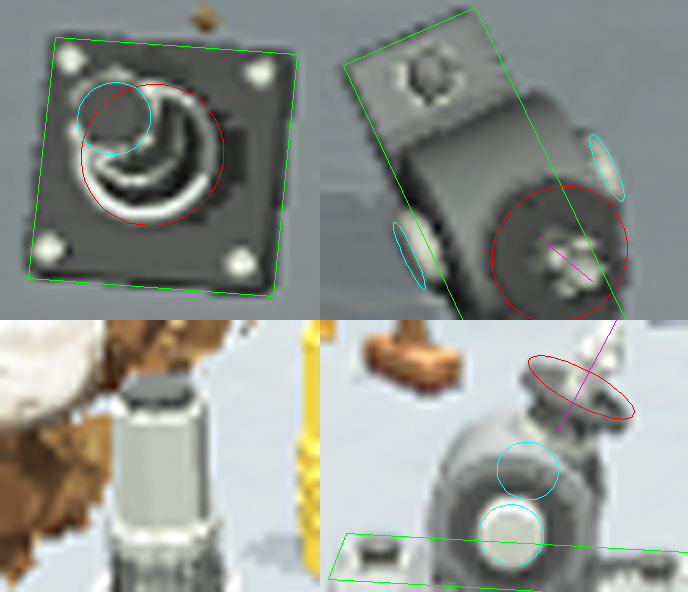

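```bash
python3 - <<'E'
from model import *
np.set_printoptions(precision=4,suppress=True)
M=R.from_quat(arm.get_obs()["tcp_rot"]).as_matrix(); print(M); print("jaw deg",np.degrees(np.arctan2(M[1,2],M[0,2])))
# coupler in side: project model at stand (.5263,.1706)
P=np.array([[.5263,.1706,z] for z in(.056,.094,.1)]);print(proj("side",P)-[264,212]);
for z in(.0,.015,.02,.05): print(z,B([.5025,-.1422,.4322],nip(z)), B([.5025,-.1422,.4322],nip(z+.065)))
E
```

```text
[[ 0.9753  0.     -0.2209]
 [ 0.2209  0.      0.9753]
 [ 0.     -1.      0.    ]]
jaw deg 102.7619112284958
[[20.6969 23.6037]
 [20.071   9.2576]
 [19.9711  6.9556]]
0.0 [[ 0.4902 -0.1479  0.071 ]] [[ 0.4653 -0.1594  0.1299]]
0.015 [[ 0.4845 -0.1505  0.0846]] [[ 0.4595 -0.162   0.1435]]
0.02 [[ 0.4825 -0.1514  0.0891]] [[ 0.4576 -0.1629  0.148 ]]
0.05 [[ 0.471  -0.1567  0.1163]] [[ 0.4461 -0.1682  0.1752]]
```

Request:
arm_command(
  plan=[
    [[0.025,0.03,0,0.022,1],[0.025,0.03,0,0.022,1],[0.025,0.03,0,0.022,1],[0.025,0.03,0,0.022,1],[0.025,0.03,0,0.022,1],[0.025,0.03,0,0.022,1],[0.025,0.03,0,0.022,1],[0.025,0.03,0,0.022,1],[0.025,0.03,0,0.022,1],[0.025,0.03,0,0.022,1],[0.025,0.03,0,0.022,1],[0.025,0.03,0,0.022,1]],
  ],
  newtons=25,
)

```text
time: 2.3
tool_pos: [0.4501, -0.2966, 0.2318]
tcp_rot: [0.686, 0.171, -0.171, -0.686]
contact_force: [-0.1, -1.3, 1.0]
opening: 0.0854
```

Request:
arm_command(
  plan=[
    [[0.007,0.039,0,0,1],[0.007,0.039,0,0,1],[0.007,0.039,0,0,1],[0.007,0.039,0,0,1],[0.007,0.039,0,0,1],[0.007,0.039,0,0,1],[0.007,0.039,0,0,1],[0.007,0.039,0,0,1],[0.007,0.039,0,0,1],[0.007,0.039,0,0,1],[0.007,0.039,0,0,1],[0,0,0,0,1]],
  ],
)

```text
time: 3.3
tool_pos: [0.5274, 0.1361, 0.2312]
tcp_rot: [-0.686, -0.172, 0.171, 0.686]
contact_force: [1.2, -0.0, 0.4]
opening: 0.085
```

Request:
arm_command(
  plan=[
    [[-0.001,0.035,0,0,1],[0,0,-0.02,0,1],[0,0,-0.03,0,1],[0,0,-0.03,0,1],[0,0,-0.02,0,1],[0,0,0,0,1]],
  ],
)

```text
time: 3.8
tool_pos: [0.5226, 0.1644, 0.1271]
tcp_rot: [0.687, 0.168, -0.173, -0.686]
contact_force: [-0.6, 0.1, -0.1]
opening: 0.0855
```

```bash
python3 - <<'E'
from model import *
o=arm.get_obs();print(o["tool_pos"],o["q"])
v=np.hstack([over("top",[],220,170,64,60,6),over("side",[],250,190,64,60,6)]);cv2.imwrite("pics/g1.png",v)
E
```

```text
[0.52259464 0.1643698  0.12713042] [ 6.61588260e-01  2.47963558e-01 -4.04199766e-01 -1.42006349e-03
 -9.25657167e-01 -1.74530089e+00]
```

View pics/g1.png

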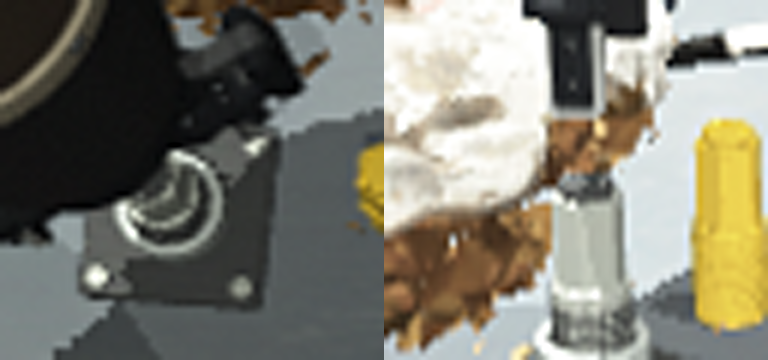

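Side crop: the near finger (577,80) hangs above the steel coupler (590,230), slightly left as expected from the jaw angle. Yellow stays clear at (730,230). Descend and grip.

Request:
arm_command(
  plan=[
    [[0.004,0.006,0,0,1],[0,0,0,0,1],[0,0,-0.022,0,1],[0,0,-0.022,0,1],[0,0,-0.022,0,1],[0,0,0,0,1],[0,0,0,0,1]],
  ],
)

```text
time: 4.48
tool_pos: [0.5293, 0.1718, 0.0658]
tcp_rot: [0.686, 0.17, -0.171, -0.686]
contact_force: [0.5, 0.2, 0.0]
opening: 0.0854
```

Request:
arm_command(
  plan=[
    [[-0.002,-0.001,-0.005,0,1],[0,0,0,0,-1],[0,0,0,0,-1],[0,0,0,0,-1],[0,0,0,0,-1],[0,0,0,0,-1],[0,0,0,0,-1],[0,0,0,0,-1],[0,0,0,0,-1],[0,0,0,0,-1],[0,0,0,0,-1]],
  ],
  newtons=25,
)

```text
time: 5.4
tool_pos: [0.5275, 0.171, 0.0609]
tcp_rot: [-0.686, -0.171, 0.17, 0.686]
contact_force: [-1.5, 0.8, 5.2]
opening: 0.0289
```

Request:
arm_command(
  plan=[
    [[0,0,0,0,-1],[0,0,0,0,-1],[0,0,0,0,-1]],
  ],
)

```text
time: 5.65
tool_pos: [0.5275, 0.171, 0.0609]
tcp_rot: [-0.686, -0.171, 0.17, 0.686]
contact_force: [-2.5, 1.3, 5.1]
opening: 0.0289
```

```bash
python3 - <<'E'
from model import *
im=cv2.imread("pics/side0.png",0).astype(float)
for y in(224,226,228,230,232):print(y,im[y,274:295].astype(int))
print(proj("side",[[.526,.171,.07]]))
v=np.hstack([over("top",[],220,170,64,60,6),over("side",[],250,190,64,60,6)]);cv2.imwrite("pics/g2.png",v)
E
```

```text
224 [156 148 139 141 187 187 216 252 240 222 240 241 241 212 157 140 223 221
 221 222 220]
226 [132 149 142 137 191 188 187 186 192 196 196 195 196 198 159 122 229 222
 220 221 222]
228 [130 163 146 131 190 188 187 185 192 195 195 195 196 197 158 122 227 222
 223 225 223]
230 [ 86  79 105 137 202 186 186 186 192 196 195 194 196 196 166 121 227 221
 218 220 220]
232 [118 104 105 178 198 186 186 185 187 195 195 195 195 196 179 120 203 224
 221 221 221]
[[284.45816761 230.44698343]]
```

View pics/g2.png

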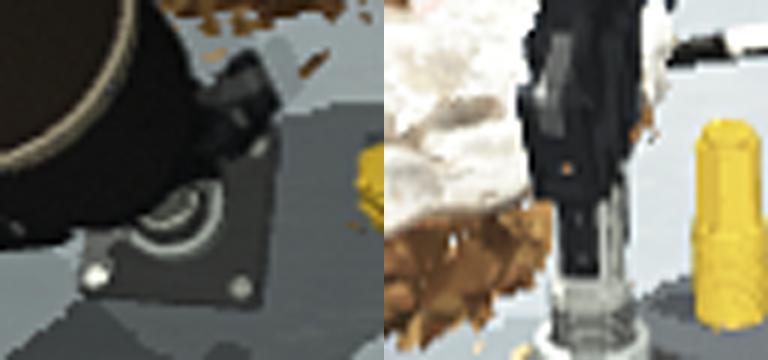

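The side crop shows the near finger on the hexagon at (580,240). The 28.9 mm opening instead of 26 mm means the hex is about 14° off the jaws. The facet profile (edges at columns 282 and 288) puts a flat at +14°. Open a little, turn, and close again.

Request:
arm_command(
  plan=[
    [[0,0,0,0,0],[0,0,0,0,0],[0,0,0,0,0],[0,0,0.003,0.08,0],[0,0,0,0.085,0],[0,0,0,0.085,0],[0,0,0,0,-1],[0,0,0,0,-1],[0,0,0,0,-1],[0,0,0,0,-1],[0,0,0,0,-1],[0,0,0,0,-1]],
  ],
  newtons=25,
)

```text
time: 6.75
tool_pos: [0.5271, 0.1706, 0.0633]
tcp_rot: [0.66, 0.254, -0.254, -0.66]
contact_force: [0.3, -1.3, -0.2]
opening: 0.0279
```

Request:
arm_command(
  plan=[
    [[0,0,0,0,-1],[0,0,0,0,-1]],
  ],
  newtons=40,
)

```text
time: 6.92
tool_pos: [0.5271, 0.1706, 0.0633]
tcp_rot: [0.66, 0.255, -0.255, -0.66]
contact_force: [0.2, -1.8, 1.1]
opening: 0.0271
```

Request:
arm_command(
  plan=[
    [[0,0,0,0,-1],[0,0,0,0,-1]],
  ],
  newtons=80,
)

```text
time: 7.08
tool_pos: [0.5272, 0.1706, 0.0634]
tcp_rot: [0.66, 0.255, -0.255, -0.66]
contact_force: [-0.3, -1.9, 3.4]
opening: 0.026
```

Request:
arm_command(
  plan=[
    [[0,0,0.015,0,-1],[0,0,0.015,0,-1],[0,0,0.018,0,-1],[0,0,0,-0.1,-1],[0,0,0,-0.1,-1],[0,0,0,-0.1,-1],[0,0,0,0,-1],[0,0,0,0,-1]],
  ],
  newtons=80,
)

```text
time: 7.75
tool_pos: [0.5267, 0.1707, 0.1108]
tcp_rot: [-0.69, -0.154, 0.154, 0.69]
contact_force: [0.7, -0.3, -2.8]
opening: 0.0267
```

```bash
python3 - <<'E'
from model import *
o=arm.get_obs();print(o["tool_pos"],o["contact_force"],o["opening"]);M=R.from_quat(o["tcp_rot"]).as_matrix();print(M[:,2],np.degrees(np.arctan2(M[1,2],M[0,2])))
v=np.hstack([over("top",[],220,170,64,60,6),over("side",[],250,190,64,60,6)]);cv2.imwrite("pics/g3.png",v)
E
```

```text
[0.52671063 0.17066746 0.1107707 ] [ 0.65014034 -0.25828179 -2.76427   ] 0.026699672840292003
[-4.25600572e-01  9.04911102e-01  2.24260528e-04] 115.18868426103018
```

View pics/g3.png

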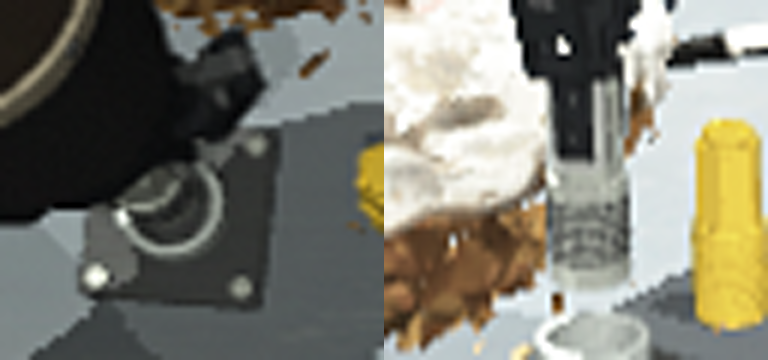

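Lifted cleanly and upright, with the rim at about (590,280) above the ring (590,330). The moves can't tilt the tool. So I'll tilt the coupler within a light grip by levering its barrel against the ring edge, with the jaw axis perpendicular to the lean plane.

Request:
arm_command(
  plan=[
    [[0,0,-0.018,0,-1],[0,0,-0.017,0,-1],[0,0,0,0,-1],[-0.0045,-0.0021,0,0,-1],[-0.0045,-0.0021,0,0,-1],[-0.0045,-0.0021,0,0,-1],[-0.0045,-0.0021,0,0,-1],[-0.0045,-0.0021,0,0,-1],[-0.0045,-0.0021,0,0,-1],[0,0,0,0,-1]],
  ],
  newtons=22,
)

```text
time: 8.68
tool_pos: [0.5002, 0.1585, 0.0776]
tcp_rot: [-0.69, -0.154, 0.153, 0.691]
contact_force: [1.9, 2.9, 1.0]
opening: 0.0252
```

Request:
arm_command(
  plan=[
    [[0,0,0,0,-1],[0,0,0.02,0,-1],[0,0,0.02,0,-1],[0,0,0.02,0,-1],[0,0,0.02,0,-1],[0,0,0.02,0,-1],[0,0,0,0,-1]],
  ],
  newtons=80,
)

```text
time: 9.27
tool_pos: [0.5007, 0.1581, 0.1794]
tcp_rot: [-0.69, -0.154, 0.153, 0.69]
contact_force: [0.7, 1.1, -1.3]
opening: 0.025
```

```bash
python3 - <<'E'
from model import *
o=arm.get_obs();print(o["time"],o["tool_pos"],o["contact_force"],o["opening"])
v=np.hstack([over("top",[],200,170,64,60,6),over("side",[],260,160,64,90,6)[:360]]);cv2.imwrite("pics/g4.png",v)
E
```

```text
9.2667 [0.50070241 0.15808558 0.17938179] [ 0.65103765  1.06815553 -1.29795867] 0.024980165216824963
```

View pics/g4.png

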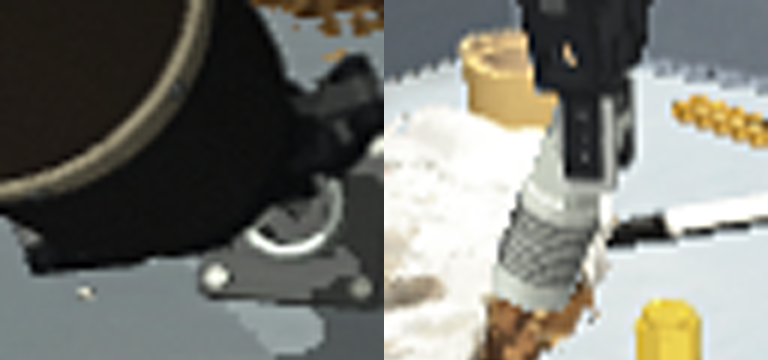

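```bash
python3 - <<'E'
from model import *
np.set_printoptions(precision=4,suppress=True)
o=arm.get_obs();G=o["tool_pos"]+[0,0,.019]
d=np.array([-.907,-.421,0])
for th in(18,22,25,28,32):
    t=np.radians(th);u=d*np.sin(t)+[0,0,np.cos(t)]
    q=proj("side",[G-.0724*u,G-.0264*u])
    print(th,(q-[260,160])*6+[384,0])
p=[.5025,-.1422,.4322]
for z in(.08,.06,.05,.03,.02,.013): print(z,B(p,nip(z+.0724))[0]-[0,0,.019])
E
```

```text
18 [[544.267  293.5727]
 [575.3981 190.5187]]
22 [[532.5282 288.8921]
 [571.0332 188.7896]]
25 [[523.9148 284.8874]
 [567.8309 187.3053]]
28 [[515.4887 280.47  ]
 [564.6992 185.6647]]
32 [[504.5817 273.9578]
 [560.6478 183.2417]]
0.08 [ 0.4317 -0.1748  0.1901]
0.06 [ 0.4394 -0.1713  0.172 ]
0.05 [ 0.4432 -0.1695  0.1629]
0.03 [ 0.4509 -0.166   0.1448]
0.02 [ 0.4548 -0.1642  0.1357]
0.013 [ 0.4574 -0.163   0.1294]
```

Request:
arm_command(
  plan=[
    [[0,0,0.02,0,-1],[-0.006,-0.033,0,0,-1],[-0.006,-0.033,0,0,-1],[-0.006,-0.033,0,0,-1],[-0.006,-0.033,0,0,-1],[-0.006,-0.033,0,0,-1],[-0.006,-0.033,0,0,-1],[-0.006,-0.033,0,0,-1],[-0.006,-0.033,0,0,-1],[-0.006,-0.033,0,0,-1],[-0.008,-0.033,0,0,-1],[0,0,0,0,-1]],
  ],
)

```text
time: 10.37
tool_pos: [0.4347, -0.1757, 0.1942]
tcp_rot: [-0.69, -0.15, 0.154, 0.691]
contact_force: [-0.0, 0.0, -2.6]
opening: 0.0248
```

```bash
python3 - <<'E'
from model import *
np.set_printoptions(precision=4,suppress=True)
o=arm.get_obs();print(o["time"],o["tool_pos"],o["contact_force"],o["opening"],o["q"])
M=R.from_quat(o["tcp_rot"]).as_matrix();print(np.degrees(np.arctan2(M[1,2],M[0,2])))
G=o["tool_pos"]+[0,0,.019];d=np.array([-.907,-.421,0]);e=np.array([.421,-.907,0]);t=np.radians(20);u=d*np.sin(t)+[0,0,np.cos(t)]
p=[.5025,-.1422,.4322];L=[(circ(G-.0724*u,e,np.cross(u,e),.0165),(0,0,255)),(np.array([G-.0724*u,G-.0264*u]),(255,0,255)),blocklines(p)[1],blocklines(p)[2]]
v=np.hstack([over("side",[],340,150,50,60,8),over("side",L,340,150,50,60,8)]);cv2.imwrite("pics/n1.png",v)
print(proj("top",[G-.0724*u]))
E
```

```text
10.3667 [ 0.4347 -0.1757  0.1942] [-0.0405  0.0144 -2.5692] 0.024791599933527232 [ 0.0373  0.0477 -0.4769 -0.0001 -1.0519 -1.1752]
114.80272679024795
[[382.3625 227.2045]]
```

View pics/n1.png

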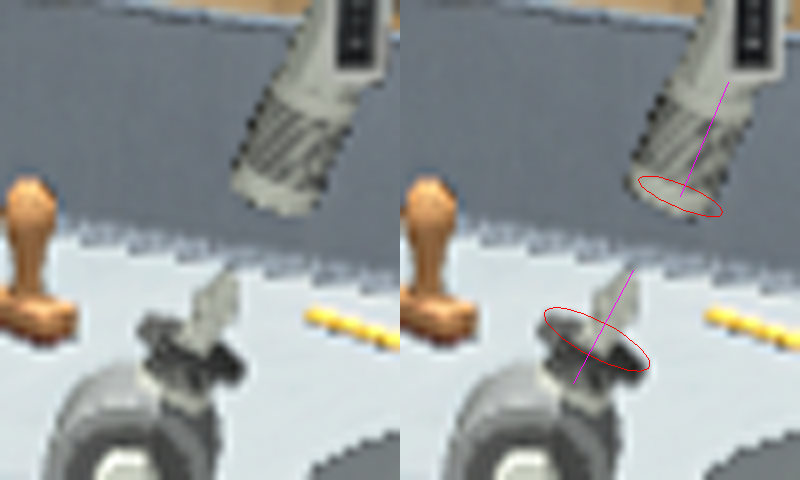

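The side view shows the coupler rim at (275,197), parallel to within about 4° of the nipple (tip 232,268). Both have the same small offset from the model, so the relative pose is good. Now approaching along the nipple axis.

Request:
arm_command(
  plan=[
    [[0.005,0.0035,-0.01,0,-1],[0.005,0.0035,-0.01,0,-1],[0,0,0,0,-1],[0.002,0.001,-0.0045,0,-1],[0.002,0.001,-0.0045,0,-1],[0.0015,0.0005,-0.0045,0,-1],[0,0,0,0,-1],[0,0,0,0,-1]],
  ],
  newtons=40,
)

```text
time: 11.13
tool_pos: [0.4515, -0.1628, 0.1615]
tcp_rot: [-0.69, -0.151, 0.155, 0.69]
contact_force: [-5.2, -4.2, -5.9]
opening: 0.0247
```

```bash
python3 - <<'E'
from model import *
np.set_printoptions(precision=4,suppress=True)
o=arm.get_obs();print(o["time"],o["tool_pos"],o["contact_force"],o["moment"],o["opening"])
v=np.hstack([over("side",[],340,150,50,60,8),over("top",[],350,195,50,60,8)]);cv2.imwrite("pics/n2.png",v)
E
```

```text
11.1333 [ 0.4515 -0.1628  0.1615] [-5.1777 -4.2168 -5.8759] [-1.9925  1.6929 -0.0313] 0.024748215039984797
```

View pics/n2.png

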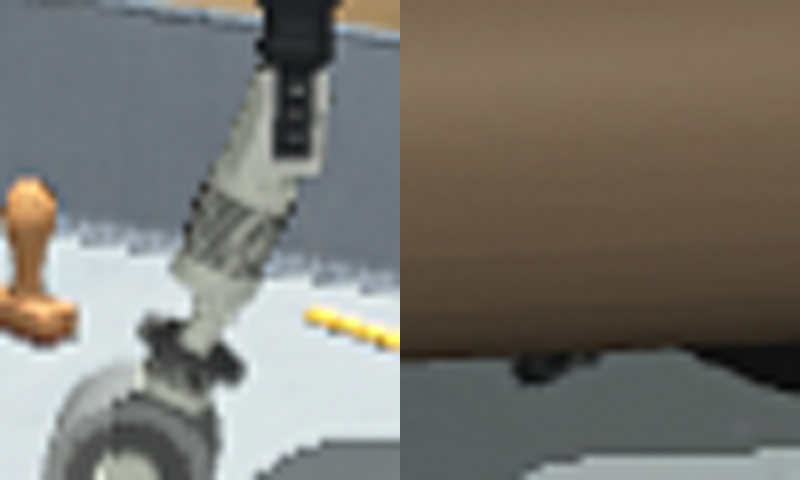

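Mouth (215,278) is over the tip, with the rim about 4 mm to the far side of the nipple axis (227,280). The side force agrees. Shift back and go on.

Request:
arm_command(
  plan=[
    [[-0.0015,-0.0015,0,0,-1],[-0.0015,-0.0015,0,0,-1],[0,0,0,0,-1],[0,0,0,0,-1]],
  ],
)

```text
time: 11.57
tool_pos: [0.4512, -0.1652, 0.1631]
tcp_rot: [0.69, 0.154, -0.153, -0.69]
contact_force: [0.3, 0.7, -2.5]
opening: 0.025
```

Request:
arm_command(
  plan=[
    [[0,0,-0.003,0,-1],[0,0,-0.003,0,-1],[0,0,-0.003,0,-1],[0,0,0,0,-1],[0,0,0,0,-1]],
  ],
)

```text
time: 11.98
tool_pos: [0.4505, -0.1654, 0.1535]
tcp_rot: [-0.69, -0.153, 0.153, 0.69]
contact_force: [0.5, 0.3, -1.9]
opening: 0.0249
```

Request:
arm_command(
  plan=[
    [[0.0003,0,-0.003,0,-1],[0.0003,0,-0.003,0,-1],[0.0003,0,-0.003,0,-1],[0,0,0,0,-1],[0,0,0,0,-1]],
  ],
)

```text
time: 12.4
tool_pos: [0.452, -0.1655, 0.1449]
tcp_rot: [0.69, 0.154, -0.153, -0.69]
contact_force: [1.1, -0.7, -1.3]
opening: 0.0247
```

```bash
python3 - <<'E'
from model import *
np.set_printoptions(precision=4,suppress=True)
o=arm.get_obs();print(o["time"],o["tool_pos"],o["contact_force"],o["moment"],o["opening"])
v=over("side",[],340,150,50,60,10);cv2.imwrite("pics/n3.png",v)
E
```

```text
12.4 [ 0.452  -0.1655  0.1449] [ 1.0792 -0.6843 -1.3467] [-0.3433 -0.3958 -0.0112] 0.024699635655402726
```

View pics/n3.png

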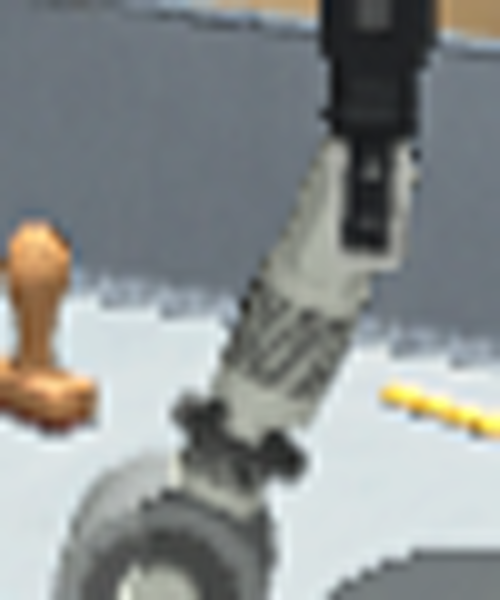

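The coupler is on the stem, square to the eye, with its rim (262,405) about 9 mm above the collar (240,435). Now pressing along the axis.

Request:
arm_command(
  plan=[
    [[0.0008,0.0004,-0.0018,0,-1],[0.0008,0.0004,-0.0018,0,-1],[0.0008,0.0004,-0.0018,0,-1],[0,0,0,0,-1],[0,0,0,0,-1]],
  ],
  newtons=70,
)

```text
time: 12.87
tool_pos: [0.4539, -0.1639, 0.1386]
tcp_rot: [-0.69, -0.153, 0.153, 0.691]
contact_force: [4.8, -1.4, -9.5]
opening: 0.0247
```

Request:
arm_command(
  plan=[
    [[0.0008,0.0004,-0.0018,0,-1],[0.0008,0.0004,-0.0018,0,-1],[0,0,0,0,-1],[0,0,0,0,-1]],
  ],
)

```text
time: 13.2
tool_pos: [0.4551, -0.1635, 0.136]
tcp_rot: [0.69, 0.153, -0.153, -0.69]
contact_force: [-1.7, 0.4, 1.9]
opening: 0.0247
```

Request:
arm_command(
  plan=[
    [[0.0008,0.0004,-0.0018,0,-1],[0.0008,0.0004,-0.0018,0,-1],[0.0008,0.0004,-0.0018,0,-1],[0,0,0,0,-1],[0,0,0,0,-1]],
  ],
)

```text
time: 13.62
tool_pos: [0.4576, -0.1624, 0.1304]
tcp_rot: [0.69, 0.153, -0.154, -0.69]
contact_force: [-4.0, -2.8, 6.5]
opening: 0.0247
```

```bash
python3 - <<'E'
from model import *
np.set_printoptions(precision=4,suppress=True)
o=arm.get_obs();F=o["contact_force"]+[0,0,2.6];u=np.array([-.3833,-.1779,.906]);print(o["time"],o["tool_pos"],F,"axial",F@u,"lateral",F-(F@u)*u,o["moment"],o["opening"])
v=over("side",[],340,150,50,60,10);cv2.imwrite("pics/n4.png",v)
E
```

```text
13.6167 [ 0.4576 -0.1624  0.1304] [-4.0369 -2.7508  9.117 ] axial 10.296656816783944 lateral [-0.0902 -0.919  -0.2118] [-0.7596  1.5431 -0.0631] 0.024748447951033915
```

View pics/n4.png

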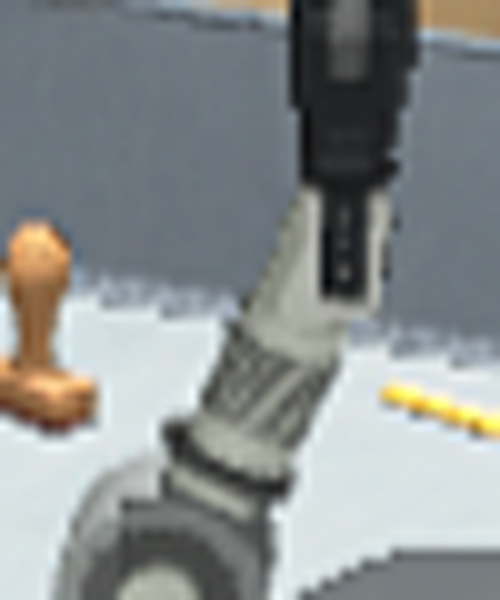

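The rim is seated on the collar (230,455), which has moved visibly down. Axial force is 10.3 N, about 7–8 mm of travel, with almost no side load. Hold.

Request:
arm_command(
  plan=[
    [[0,0,0,0,-1],[0,0,0,0,-1],[0,0,0,0,-1],[0,0,0,0,-1],[0,0,0,0,-1],[0,0,0,0,-1],[0,0,0,0,-1],[0,0,0,0,-1],[0,0,0,0,-1],[0,0,0,0,-1],[0,0,0,0,-1],[0,0,0,0,-1]],
  ],
)

```text
time: 14.67
tool_pos: [0.4575, -0.1624, 0.1305]
tcp_rot: [0.69, 0.153, -0.154, -0.69]
contact_force: [-4.7, -2.8, 6.2]
opening: 0.0245
```

Request:
arm_command(
  plan=[
    [[0,0,0,0,-1],[0,0,0,0,-1],[0,0,0,0,-1],[0,0,0,0,-1],[0,0,0,0,-1],[0,0,0,0,-1],[0,0,0,0,-1],[0,0,0,0,-1],[0,0,0,0,-1],[0,0,0,0,-1],[0,0,0,0,-1],[0,0,0,0,-1]],
  ],
)

```text
time: 15.67
tool_pos: [0.4575, -0.1624, 0.1305]
tcp_rot: [0.69, 0.153, -0.153, -0.69]
contact_force: [-4.7, -2.2, 5.7]
opening: 0.0249
```

Request:
arm_command(
  plan=[
    [[0,0,0,0,-1],[0,0,0,0,-1],[0,0,0,0,-1],[0,0,0,0,-1],[0,0,0,0,-1],[0,0,0,0,-1]],
  ],
)

```text
time: 16.17
tool_pos: [0.4575, -0.1624, 0.1305]
tcp_rot: [0.69, 0.153, -0.154, -0.69]
contact_force: [-4.6, -2.3, 6.6]
opening: 0.0247
```

```bash
python3 -c "
from bench import arm
o=arm.get_obs();print(o['tool_pos'],o['contact_force'],o['opening']);print(arm.sign_off())"
```

```text
[ 0.45746602 -0.1624273   0.13049325] [-4.58639444 -2.34814118  6.56657781] 0.024661793983702777
the job is handed in; nothing more can be done
None
```

The coupler is pressed onto the tilted nipple and was handed in still gripped and holding the collar down. `sign_off` reports no verdict, so this rests on my own checks.

- **Grasp:** The first grip caught the coupler's hexagon about 14° off its flats, with the jaws stuck at 28.9 mm. I reopened, turned and gripped again, and they closed to 26 mm.
- **Tilt and fit:** The moves cannot tilt the tool. I levered the coupler to about 20° against the stand's ring in a light grip, and it settled closer to the nipple's 25° as it slid on.
- **Last checks:**
  - The arm's position puts the rim about 13 mm up the nipple. The axial force, 10.3 N on arrival and steady through the hold, suggests 7–8 mm of collar travel.
  - I held it there for more than 2.5 s.
  - The last picture showed the rim seated on the lowered collar.
- **Less certain:** By eye the coupler's tilt reads about 22–23°, so it is likely 2–3° short of the nipple's 25°, inside the 8° limit. The snap itself I inferred from the force changing sign and the final depth; I did not see it directly.
- **Bystanders:** The route stayed clear of the tape rolls, the hand stamp and the yellow look-alike. I did not measure their positions again at the end.

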